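# Put the rejected bead away and hold the passed bead level over the shavings

### The job

Two little wooden carriers with freshly varnished, loose beads stand on the bench: put the red-tagged reject into the empty reject nest (set it down fully seated, do not drop it) and let it go, then pick up the green-tagged one, carry it over the middle of the tray of wood shavings and finish while still holding it there, level and still, with its underside about 15 cm above the bench, ready for a colleague to take the bead. Keep the carriers level all the way so that each bead stays in its pocket, lift them by their upright grips without touching the beads, and leave everything else where it is.

Things in the scene. Friction and masses are not known exactly. Their poses are not given: they have to be found in the camera images.
- carrier_red: Bead carrier with RED tag (red top on its grip, red dots beside it), at the start on the bench top. Beech base 80 (x) by 50 (y) by 12 mm, about 90 g; origin at the centre of its underside, z up. Upright grip on the base at x = -26 mm, bead pocket at x = +16 mm (see their points).
- carrier_green: Bead carrier with GREEN tag (green top on its grip, green dots beside it), at the start on the bench top. Beech base 80 (x) by 50 (y) by 12 mm, about 90 g; origin at the centre of its underside, z up. Upright grip on the base at x = -26 mm, bead pocket at x = +16 mm (see their points).
- carrier_old: An earlier red-tagged carrier with its bead, same shape, already seated in the other nest. Leave it alone.
- carrier_red_grip (a point): Middle of the red carrier's upright grip, 34 mm above its underside, at carrier x = -26 mm; axes as the carrier's. The grip is 24 (x) by 14 (y) mm and reaches from 12 to 48 mm above the underside: pinch its two flat 24 mm sides, the fingers closing along y.
- carrier_green_grip (a point): Middle of the green carrier's upright grip, 34 mm above its underside, at carrier x = -26 mm; axes as the carrier's. The grip is 24 (x) by 14 (y) mm and reaches from 12 to 48 mm above the underside: pinch its two flat 24 mm sides, the fingers closing along y.
- carrier_red_pocket (a point): Where the centre of the bead on the red carrier is when it lies mid-pocket (carrier x = +16 mm, 20 mm above its underside). The pocket is round, open, flat, 32 mm across, 4 mm deep: the bead can roll some 7 mm to each side and leaves it at about 48 degrees of tilt.
- carrier_green_pocket (a point): Where the centre of the bead on the green carrier is when it lies mid-pocket (carrier x = +16 mm, 20 mm above its underside). The pocket is round, open, flat, 32 mm across, 4 mm deep: the bead can roll some 7 mm to each side and leaves it at about 48 degrees of tilt.
- carrier_old_pocket (a point): The same point on the earlier carrier.
- bead_red: Dark, freshly varnished wooden bead on the red carrier, 24 mm across, about 14 g, origin at its centre. Not to be touched.
- bead_green: The same kind of bead on the green carrier, origin at its centre. Not to be touched.
- bead_old: The same kind of bead on the earlier carrier, origin at its centre. Not to be touched.
- nest_empty_floor (a point): Centre of the floor of the EMPTY reject nest, 8 mm above the bench. Its well is 84 (x) by 54 (y) mm, axes along x and y; a carrier fits with its x along the nest's x, either way round, with 2 mm play to each side. The origin of a seated carrier lies here.
- nest_empty: The empty nest: plywood block fixed to the bench, origin at its underside below the well's centre. Four wooden battens round the well stand 11 mm above its floor: upright for 5 mm, then bevelled 4 mm outward as a lead-in; 112 by 82 mm over the battens. A lip with a red dot sticks out 26 mm further at its -x end.
- nest_full_floor (a point): The same point of the second, identical nest, which the earlier carrier occupies.
- tray: Shallow cream plastic tray with wood shavings, fixed, 205 (x) by 324 (y, with the two end lugs) by 48 mm high, on the bench; origin at the centre of its underside. Its floor measures about 150 by 230 mm, its rim lies 42 to 48 mm above the bench.
- slice_a: Single wooden branch slice near the right front edge of the bench, 50x63x12 mm. A bystander, to be left alone; origin at the centre of its underside.
- slice_b: Single wooden branch slice at the front edge beside the vice, 48x58x12 mm. A bystander, to be left alone; origin at the centre of its underside.
- bundle: Four branch slices tied with twine, 51x76x51 mm, at the left front corner. A bystander, to be left alone; origin at the centre of its underside.
- pen: White marker pen with a black cap, 16x150x16 mm, lying along the front edge. A bystander, to be left alone; origin at the centre of its underside.
- glue: Red and white glue tube, 40x136x27 mm, at the right front corner. A bystander, to be left alone; origin at the centre of its underside.

How it is judged:
By the outcome, as a careful person would: the job done as asked, in the order asked, and still so for the second after the job is handed in, while the arm keeps its last pose, push and grip.
It also fails if it takes over 64 s, if anything falls off the work surface, if the arm or the gripper's body presses on something with over 40 N, if the wrist force passes 120 N, or if a joint passes its speed limit or range.

### The arm

A 7-joint arm with a two-finger parallel gripper is mounted at the origin on a cart in front of the work surface, level with it; the furniture and walls round the work are solid. World frame = base frame: x ahead of the robot, y to its left, z up, the work surface at z = 0. Lengths are in mm, angles in rad, forces in N, time in s.
With the tool pointing down it reaches from about 350 to 900 mm from the base axis. Payload 8.1 kg.
Tool frame: the origin (TCP) lies at the very end of the fingers, on their centre line; the grasp point (between the pads) lies 19 mm behind it (ctrl.tcp_to_grasp is the distance from the TCP to the grasp point, in mm); z points along the fingers, y is the line along which they close (so a half turn about z gives the same grasp; the last joint's range is limited). The gripper opens to 85 mm and grips with 20 to 120 N. Pads are 22 mm wide; open, the fingers measure 114 mm over their backs; the gripper's body (76 mm by 85 mm) begins 54 mm behind the grasp point. The pads swing forward as they close: fully open they stand 13 mm farther back than shut.
Start: joints at [1.149, 0.434, 0.025, 1.573, -0.012, 1.134, -0.075], TCP at [195.869, -593.529, 231.323] pointing down, gripper open.
Joint ranges: [-2.62, 2.62], [-0.44, 2.09], [-1.27, 1.32], [0.08, 2.57], [-1.32, 4.46], [0.12, 2], [-2.74, 2.74]. Speed limits (rad/s): [2.22, 2.22, 3.01, 3.01, 3.14, 3.14, 3.14].

### API

Orientations are given as a rotation vector (axis times angle).
In Python, from plant import ctrl, vision, models gives the robot as it stands. Calls block until the motion is done:
- ctrl.movep(position, orientation): joint-space move of the TCP to a pose.
- ctrl.line_to(position, vel=150, ori=None, contact_N=None): straight line of the TCP; ori=None keeps the orientation; vel is the mean speed in mm/s. With contact_N (N) it stops when the force on the tool has changed by that much, and returns True; else False.
- ctrl.set_joints(angles): joint-space move.
- ctrl.release() and ctrl.clamp(force=None): open the fingers fully, or close them until they stop; force is the grip in N (None keeps the last).
- ctrl.dwell(seconds).
- ctrl.solve_ik(position, orientation): joint angles nearest the present ones, or None.
- ctrl.observe(): the state.
- vision.get_image(name): name is "scene" or "top"; returns a dict with "pixels" (400x640x3 uint8, red, green, blue), "fx", "fy", "cx", "cy" (pixels), "dist_coeffs" ([k1, k2, p1, p2, k3] as OpenCV has them; the pictures are not rectified), "R" (3x3) and "t" (3): a world point X has camera coordinates R X + t. Camera axes: x right, y down, z forward; pixel columns grow to the right and rows downward; lengths in mm; the calibration is good to about 2 mm. A picture is of the moment at which its call begins. There is no depth.
A pose or a line that the arm cannot do raises ctrl.MotionError and nothing moves.
- ctrl.hand_in(): hands the job in; it is judged then, once.
Trained networks look in a picture, given as the dict that the camera call returned (one of the last four; its "shot" number tells which), for a name from the list of things; names that differ only in an ending like _2 or _b are one class to them, and where a whole thing is asked for, a point or a joint stands for the part that bears it (a point fixed in the world has none). Each returns a list of dicts, best first, with "score" (0 to 1); they miss things now and then, are a little off and sometimes report something else, mostly with a low value. They report only what shows in the picture. A call takes as long as a camera call.
- models.boxes_of(label, picture): "location" ([x, y, z] in mm, in world coordinates, good to about 4 mm: the middle of the surface that is visible of it).
- models.cut_out(label, picture): "mask" (400x640 bool, what is visible of it).
- models.place_of(label, picture): "location" ([x, y, z] in mm, in world coordinates, good to about 4 mm: a listed point, or the origin of a listed thing).
The state is a dict: "time": time; "q": joint angles; "joint_vel": joint speeds; "joint_torque": joint torques, N m; "tool_pos": TCP position; "tool_rot": TCP orientation; "contact_force": force on the tool from outside, world axes, zero at the start; "wrist_torque": the same for the moment, N m; "gripper_width": opening from 0.0 (shut) to 1.0 (fully open); "gripper_force": force on a finger pad.
Only numpy, scipy, OpenCV 4.12 (cv2) and the standard library are available. Lean on these libraries where they do the work, as an engineer would, in place of code of your own. Each camera call takes 0.05 s, during which the arm holds its last target. There are 200 camera calls.

## Working session

There is one attempt and no reset: what is moved stays moved. The work goes in short steps, each a Python script; the robot and the scene stay as the last script left them, time stands still between calls to the robot, and variables do not carry over. Pictures are saved under pics/ and viewed, at most 10 in all, crops included, and the job is handed in when it is done.

```bash
ls; mkdir -p pics
python3 - <<'E'
from plant import ctrl, vision, models
import cv2
for n in ("scene","top"):
    p=vision.get_image(n); cv2.imwrite(f"pics/a_{n}.png",p["pixels"][:,:,::-1])
    print(n,p["fx"],p["R"].round(3).tolist(),p["t"])
    for l in ["carrier_red","carrier_green","carrier_old","carrier_red_grip","carrier_green_grip","carrier_red_pocket","carrier_green_pocket","bead_red","bead_green","nest_empty_floor","nest_full_floor","nest_empty","tray"]:
        print(l,[(d["score"],[round(v) for v in d["location"]]) for d in models.place_of(l,p)][:3])
o=ctrl.observe();print(o["time"],o["tool_rot"],o["gripper_width"])
E
```

```text
pics
scene 391.1373388823643 [[-0.507, -0.862, -0.008], [-0.65, 0.388, -0.653], [0.566, -0.326, -0.757]] [248.24026768 381.07520047 615.80476514]
carrier_red [(0.81, [477, -183, 3])]
carrier_green [(0.8, [476, -50, -3]), (0.7, [689, -161, -4]), (0.62, [525, 138, 7])]
carrier_old [(0.97, [504, 280, 6])]
carrier_red_grip [(0.62, [451, -178, 35]), (0.32, [494, -54, 20])]
carrier_green_grip [(0.68, [453, -50, 34])]
carrier_red_pocket [(0.94, [490, -187, 20])]
carrier_green_pocket [(0.8, [493, -51, 20])]
bead_red [(0.64, [496, -190, 20])]
bead_green [(0.42, [488, -51, 22])]
nest_empty_floor [(0.69, [449, -177, 36]), (0.66, [527, 140, 9])]
nest_full_floor [(0.77, [502, 280, 4]), (0.31, [386, 288, 1])]
nest_empty [(0.85, [520, 145, 0]), (0.48, [528, 142, 6])]
tray [(0.94, [689, -160, -2])]
top 494.534413184541 [[0.001, -1.0, -0.001], [-0.978, -0.0, -0.21], [0.21, 0.002, -0.978]] [   9.11536869  522.4137381  1192.44063116]
carrier_red [(0.69, [479, -178, 0])]
carrier_green [(0.77, [477, -49, -1]), (0.35, [488, -47, 20])]
carrier_old [(0.83, [507, 276, 8]), (0.65, [528, 139, 4]), (0.52, [476, -178, -1])]
carrier_red_grip [(0.96, [452, -174, 36]), (0.24, [372, -60, 1])]
carrier_green_grip [(0.73, [452, -52, 34])]
carrier_red_pocket [(0.82, [491, -191, 16])]
carrier_green_pocket [(0.72, [489, -48, 21])]
bead_red [(0.42, [494, -186, 22])]
bead_green [(0.55, [491, -49, 21])]
nest_empty_floor [(0.87, [523, 140, 5]), (0.72, [492, -50, 21])]
nest_full_floor [(0.72, [506, 281, 10]), (0.23, [385, 283, -3])]
nest_empty [(0.8, [529, 142, 2]), (0.31, [491, -52, 17])]
tray [(0.88, [690, -167, 3])]
1.4 [ 3.10172584e+00  4.98509061e-01 -1.64131389e-05] 0.9959349973566216
```

View pics/a_top.png

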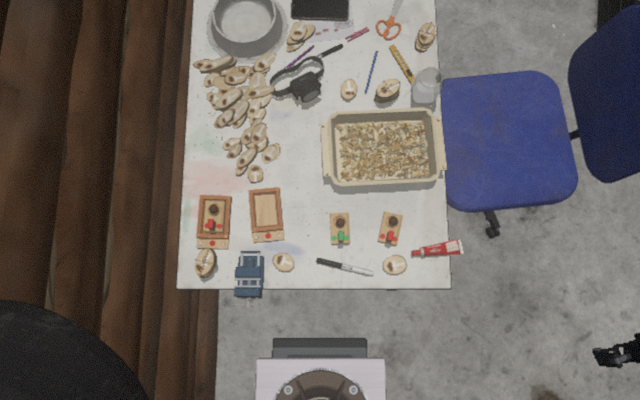

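View pics/a_scene.png

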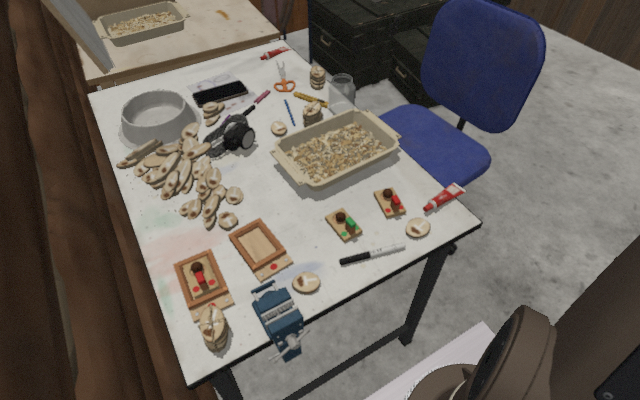

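The top view shows the green carrier at px (340,230), red at (391,228), the empty nest at (266,215) slightly turned, and the old carrier's nest at (213,220). The scene view agrees. Next I fit the yaws by matching model silhouettes to the masks in both views.

```bash
cat > fit.py <<'E'
import numpy as np, cv2
from scipy.optimize import minimize
from plant import ctrl, vision, models
def proj(P,p):
    r,_=cv2.Rodrigues(np.array(p["R"]))
    K=np.array([[p["fx"],0,p["cx"]],[0,p["fy"],p["cy"]],[0,0,1.]])
    return cv2.projectPoints(np.asarray(P,float),r,np.array(p["t"],float),K,np.array(p["dist_coeffs"],float))[0][:,0]
def box(x0,x1,y0,y1,z0,z1): return np.array([[x,y,z] for x in(x0,x1) for y in(y0,y1) for z in(z0,z1)],float)
a=np.linspace(0,2*np.pi,24)
bead=np.array([[16+12*np.cos(u)*np.cos(v),12*np.sin(u)*np.cos(v),20+12*np.sin(v)] for u in a for v in np.linspace(-1.5,1.5,9)])
CAR=[box(-40,40,-25,25,0,12),box(-38,-14,-7,7,12,48),bead]
NEST=[box(-56,56,-41,41,0,19),box(-82,-56,-41,41,0,8)]
def place(P,s,z=0):
    x,y,w=s;c,n=np.cos(w),np.sin(w)
    return P@np.array([[c,n,0],[-n,c,0],[0,0,1]])+[x,y,z]
S=4
def sil(parts,s,p,z=0):
    m=np.zeros((400*S,640*S),np.uint8)
    for P in parts:
        h=cv2.convexHull(((proj(place(P,s,z),p)+.5)*S).astype(np.float32))
        cv2.fillConvexPoly(m,np.round(h*16).astype(np.int32),255,shift=4)
    return cv2.resize(m,(640,400),interpolation=cv2.INTER_AREA)/255.
def mask(l,p,near):
    best=None
    for d in models.cut_out(l,p):
        m=d["mask"]; yx=np.argwhere(m)
        if len(yx) and np.linalg.norm(yx.mean(0)[::-1]-proj([[near[0],near[1],10]],p)[0])<15:
            return m.astype(float)
def fit(parts,s0,pm,z=0):
    f=lambda s:sum(np.abs(sil(parts,(s[0],s[1],s[2]/100),p,z)-m).sum() for p,m in pm)
    best=None
    for w in np.arange(-30,31,10):
        r=minimize(f,[s0[0],s0[1],s0[2]*100+w],method="Nelder-Mead",options=dict(initial_simplex=np.array([[s0[0],s0[1],s0[2]*100+w]]+[[s0[0]+6*(i==0),s0[1]+6*(i==1),s0[2]*100+w+10*(i==2)] for i in range(3)])))
        if best is None or r.fun<best.fun: best=r
    return best.x/[1,1,100],best.fun
E
cat > run1.py <<'E'
from fit import *
ps={n:vision.get_image(n) for n in("scene","top")}
out=[]
for l,parts,s0,z in [("carrier_red",CAR,(477,-180,-.3),0),("carrier_green",CAR,(477,-50,0),0),("nest_empty",NEST,(526,141,.07),0),("carrier_old",CAR,(505,279,0),8)]:
    pm=[(p,mask(l,p,s0)) for p in ps.values()]
    print(l,[None if m is None else int(m.sum()) for _,m in pm])
    pm=[q for q in pm if q[1] is not None]
    s,e=fit(parts,s0,pm,z); print("both",s.round(3),e)
    for q in pm:
        s1,e1=fit(parts,s,[q],z); print("   single",s1.round(3),e1)
    row=[]
    for n,p in ps.items():
        im=cv2.resize(p["pixels"][:,:,::-1],None,fx=6,fy=6,interpolation=cv2.INTER_CUBIC)
        for P in parts[:2]:
            h=cv2.convexHull(((proj(place(P,s,z),p)+.5)*6).astype(np.float32)); cv2.polylines(im,[h.astype(int)],True,(255,255,0),1)
        for q,m in pm:
            if q is p:
                c,_=cv2.findContours(cv2.resize(m.astype(np.uint8),None,fx=6,fy=6,interpolation=cv2.INTER_NEAREST),0,2); cv2.drawContours(im,c,-1,(255,0,255),1)
        u,v=(proj([[s[0],s[1],10]],p)[0]*6).astype(int); row.append(im[v-150:v+150,u-200:u+200])
    out.append(np.hstack(row))
cv2.imwrite("pics/fit1.png",np.vstack(out[:2]));cv2.imwrite("pics/fit2.png",np.vstack(out[2:]))
E
python3 run1.py
```

```text
carrier_red [538, 561]
both [ 4.75109e+02 -1.79450e+02 -2.30000e-01] 235.678431372549
   single [ 4.76924e+02 -1.80552e+02 -2.52000e-01] 127.2156862745098
   single [ 4.74301e+02 -1.78786e+02 -2.17000e-01] 88.31372549019608
carrier_green [636, 578]
both [ 4.75108e+02 -4.95000e+01  4.90000e-02] 219.32941176470587
   single [ 4.75408e+02 -5.08690e+01  4.00000e-02] 114.1372549019608
   single [ 4.7517e+02 -4.7901e+01  2.9000e-02] 68.38431372549019
nest_empty [2188, None]
both [5.25093e+02 1.42932e+02 1.00000e-01] 96.35686274509803
   single [5.25093e+02 1.42932e+02 1.00000e-01] 96.35686274509803
carrier_old [743, 504]
both [ 5.05907e+02  2.76740e+02 -2.90000e-02] 343.83529411764704
   single [ 5.06154e+02  2.76541e+02 -4.00000e-02] 204.89019607843136
   single [5.05878e+02 2.76027e+02 5.00000e-03] 134.03921568627453
```

View pics/fit1.png

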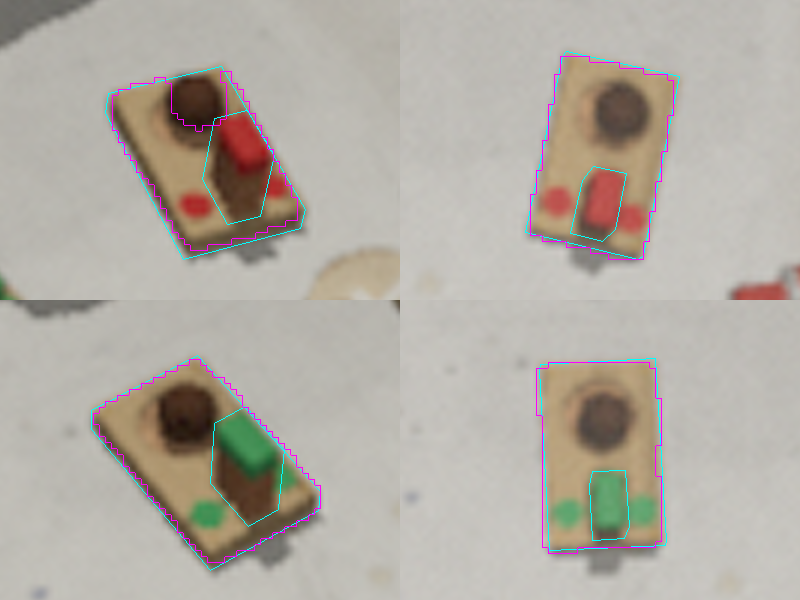

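View pics/fit2.png

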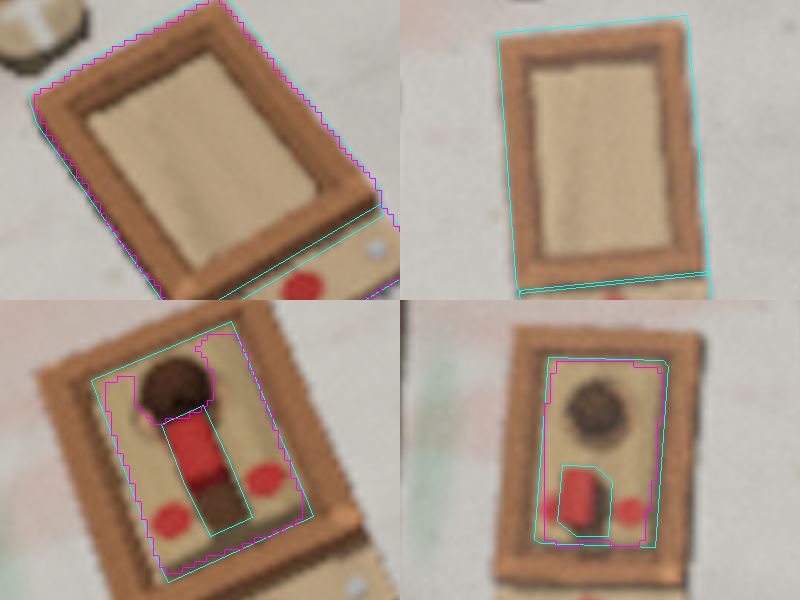

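Both fits sit well on the carriers. The nest is yawed about +0.1 rad, and I'll refine that from the brown batten colour. Then I grasp the red carrier.

```bash
cat > mot.py <<'E'
import numpy as np
from plant import ctrl
def rv(w): return [np.pi*np.cos(w/2),np.pi*np.sin(w/2),0]
def grip(s,off=-26): return np.array([s[0]+off*np.cos(s[2]),s[1]+off*np.sin(s[2])])
E
cat > nest.py <<'E'
from fit import *
BAT=[box(-56,56,-41,41,6,19)]
def brown(p,s0):
    h=cv2.cvtColor(p["pixels"],cv2.COLOR_RGB2LAB).astype(int)
    m=((h[:,:,1]>137)&(h[:,:,2]>140)&(h[:,:,0]<165)).astype(np.uint8)
    roi=np.zeros_like(m); cv2.fillConvexPoly(roi,cv2.convexHull(proj(place(box(-64,64,-49,49,0,19),s0),p).astype(np.float32)).astype(np.int32),1)
    lip=np.zeros_like(m); cv2.fillConvexPoly(lip,cv2.convexHull(proj(place(box(-90,-62,-49,49,8,8),s0),p).astype(np.float32)).astype(np.int32),1)
    m=m*roi*(1-lip); c,_=cv2.findContours(cv2.morphologyEx(m,3,np.ones((3,3))),0,2); c=max(c,key=cv2.contourArea)
    o=np.zeros_like(m); cv2.drawContours(o,[c],-1,1,-1); return o.astype(float)
def nestfit(ps,s0=(524,142,.09)):
    pm=[(p,brown(p,s0)) for p in ps]
    return fit(BAT,s0,pm),[fit(BAT,s0,[q]) for q in pm],pm
if __name__=="__main__":
    from mot import *
    ps=[vision.get_image(n) for n in("scene","top")]
    b,ss,pm=nestfit(ps); print(b,ss,[m.sum() for _,m in pm]); row=[]
    for p,m in pm:
        im=cv2.resize(p["pixels"][:,:,::-1],None,fx=6,fy=6,interpolation=cv2.INTER_CUBIC)
        for P in (box(-56,56,-41,41,19,19),box(-42,42,-27,27,8,8),box(-46,46,-31,31,19,19)):
            h=cv2.convexHull(((proj(place(P,b[0]),p)+.5)*6).astype(np.float32)); cv2.polylines(im,[h.astype(int)],True,(255,255,0),1)
        c,_=cv2.findContours(cv2.resize(m.astype(np.uint8),None,fx=6,fy=6,interpolation=cv2.INTER_NEAREST),0,2); cv2.drawContours(im,c,-1,(255,0,255),1)
        u,v=(proj([[525,142,10]],p)[0]*6).astype(int); row.append(im[v-250:v+250,u-200:u+200])
    cv2.imwrite("pics/nest.png",np.hstack(row))
    for P,w in (((450,-173,120),-.235),((450,-173,16),-.235),((499,139,120),.1),((499,139,25),.1),((450,-50,16),.04),((664,-160,165),0)):
        for k in (0,np.pi,-np.pi):
            q=ctrl.solve_ik(P,rv(w+k)); print(P,round(w+k,2),None if q is None else np.round(q,2))
E
python3 nest.py
```

```text
(array([5.25182189e+02, 1.43962105e+02, 9.66069386e-02]), np.float64(301.5294117647059)) [(array([5.27412737e+02, 1.43942302e+02, 9.46345908e-02]), np.float64(158.22745098039215)), (array([5.23214558e+02, 1.44265214e+02, 1.20596764e-01]), np.float64(135.1098039215686))] [np.float64(1617.0), np.float64(1256.0)]
(450, -173, 120) -0.23 [ 0.35  0.35 -0.12  2.04  0.06  0.76 -1.61]
(450, -173, 120) 2.91 [ 0.76  0.42 -0.65  2.01  0.34  0.82  1.25]
(450, -173, 120) -3.38 [ 0.76  0.42 -0.65  2.01  0.34  0.82  1.25]
(450, -173, 16) -0.23 [ 0.3   0.52 -0.06  2.12  0.06  0.5  -1.61]
(450, -173, 16) 2.91 [ 0.65  0.57 -0.52  2.1   0.5   0.6   1.11]
(450, -173, 16) -3.38 [ 0.65  0.57 -0.52  2.1   0.5   0.6   1.11]
(499, 139, 120) 0.1 [ 0.07  0.46 -0.6   1.93  0.34  0.85 -2.17]
(499, 139, 120) 3.24 [ 0.34  0.6  -1.01  1.91  0.62  0.98  0.71]
(499, 139, 120) -3.04 [ 0.34  0.6  -1.01  1.91  0.62  0.98  0.71]
(499, 139, 25) 0.1 [-0.09  0.57 -0.38  2.01  0.35  0.62 -2.18]
(499, 139, 25) 3.24 [ 0.03  0.61 -0.56  2.    0.5   0.67  0.82]
(499, 139, 25) -3.04 [ 0.03  0.61 -0.56  2.    0.5   0.67  0.82]
(450, -50, 16) 0.04 [ 0.14  0.49 -0.19  2.19  0.19  0.48 -1.73]
(450, -50, 16) 3.18 [ 0.42  0.55 -0.56  2.16  0.54  0.57  1.07]
(450, -50, 16) -3.1 [ 0.42  0.55 -0.56  2.16  0.54  0.57  1.07]
(664, -160, 165) 0 [ 0.25  0.59 -0.14  1.48  0.09  1.07 -1.49]
(664, -160, 165) 3.14 [ 0.57  0.68 -0.69  1.45  0.45  1.17  1.38]
(664, -160, 165) -3.14 [ 0.57  0.68 -0.69  1.45  0.45  1.17  1.38]
```

View pics/nest.png

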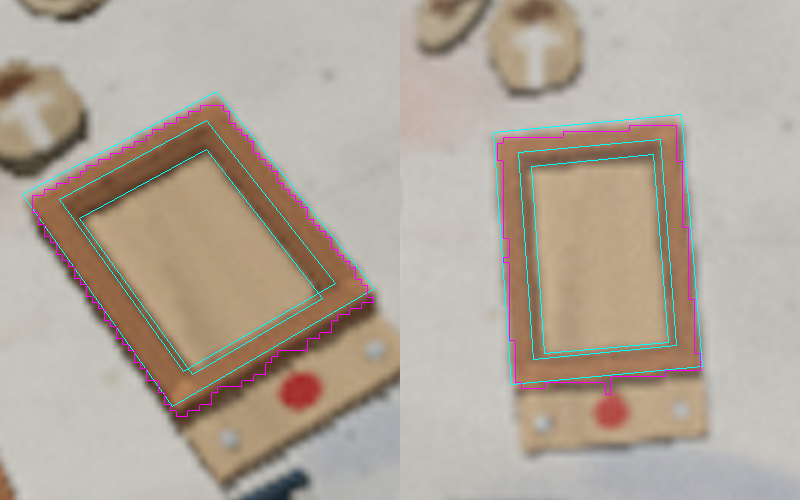

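The nest cyan outline matches the well's inner edges in both views: (≈523.5, 143, yaw 0.095). Next I pick the red carrier.

```bash
cat > g1.py <<'E'
from fit import *; from mot import *
s=(476,-179.7,-.235); g=grip(s); print(g)
ctrl.release()
ctrl.movep([*g,110],rv(s[2]))
print(ctrl.observe()["time"])
print(ctrl.line_to([*g,17],vel=100,contact_N=10))
ctrl.clamp(50); o=ctrl.observe(); print(o["time"],o["gripper_width"],o["gripper_force"],o["tool_pos"],o["contact_force"])
ctrl.line_to([*g,32],vel=40); ctrl.line_to([*g,120],vel=100)
o=ctrl.observe(); print(o["time"],o["gripper_width"],o["tool_pos"],o["contact_force"])
row=[]
for n in("scene","top"):
    p=vision.get_image(n); u,v=(proj([[s[0],s[1],115]],p)[0]*5).astype(int)
    row.append(cv2.resize(p["pixels"][:,:,::-1],None,fx=5,fy=5)[max(v-250,0):v+250,u-200:u+200])
cv2.imwrite("pics/g1.png",np.hstack(row))
E
python3 g1.py
```

```text
[ 450.71462713 -173.64608238]
4.05
False
5.7917 0.15677902033510463 49.14821147918701 [ 450.78845756 -173.74877902   17.21049982] [-0.91195947 -0.1871553   5.1180444 ]
7.35 0.15078873056718378 [ 450.28494704 -173.53696896  119.45490739] [-0.20329574  0.45448993  0.09785431]
```

View pics/g1.png

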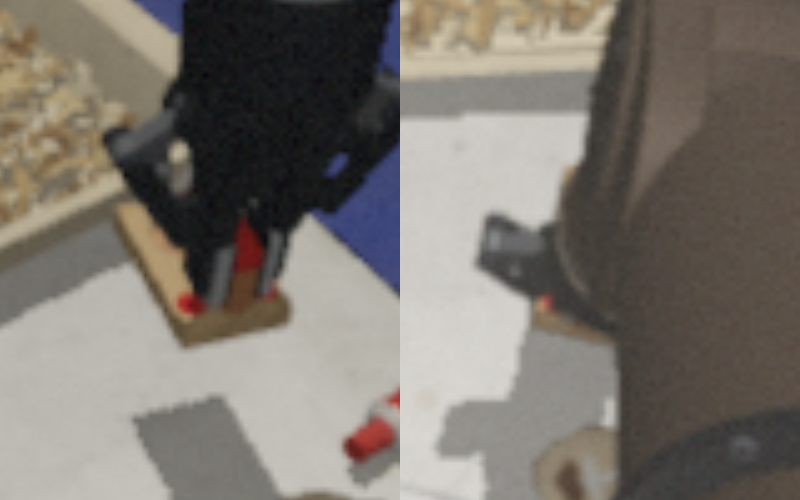

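The red carrier is held with its grip between the pads (scene px ≈(240,270) of the crop), and it is level. I carry it over the nest and check its alignment with an overlay.

```bash
cat > g2.py <<'E'
from fit import *; from mot import *
s=(523.5,143,.095); g=grip(s); print(g)
ctrl.line_to([*g,120],vel=130,ori=rv(s[2]))
ctrl.line_to([*g,55],vel=80)
ctrl.dwell(.3)
o=ctrl.observe(); print(o["time"],o["tool_pos"],o["contact_force"],o["tool_rot"],rv(s[2]))
tp=o["tool_pos"]; w=2*np.arctan2(o["tool_rot"][1],o["tool_rot"][0])
c=(tp[0]+26*np.cos(w),tp[1]+26*np.sin(w),w); z=tp[2]-17.2
row=[]
for n in("scene","top"):
    p=vision.get_image(n); u,v=(proj([[s[0],s[1],25]],p)[0]*6).astype(int)
    im=cv2.resize(p["pixels"][:,:,::-1],None,fx=6,fy=6,interpolation=cv2.INTER_CUBIC)
    for P,t,zz,col in ((CAR[0],c,z,(255,255,0)),(box(-56,56,-41,41,19,19),s,0,(0,255,0))):
        h=cv2.convexHull(((proj(place(P,t,zz),p)+.5)*6).astype(np.float32)); cv2.polylines(im,[h.astype(int)],True,col,1)
    row.append(im[max(v-280,0):v+280,u-200:u+200])
cv2.imwrite("pics/g2.png",np.hstack(row))
E
python3 g2.py
```

```text
[497.61723679 140.53371362]
11.3 [497.81335952 140.58081785  55.33025122] [-0.02766782 -0.34062446 -0.3250926 ] [-3.13791873e+00 -1.49055568e-01 -9.47267914e-04] [np.float64(3.1380492106937155), np.float64(0.14916954231312704), 0]
```

View pics/g2.png

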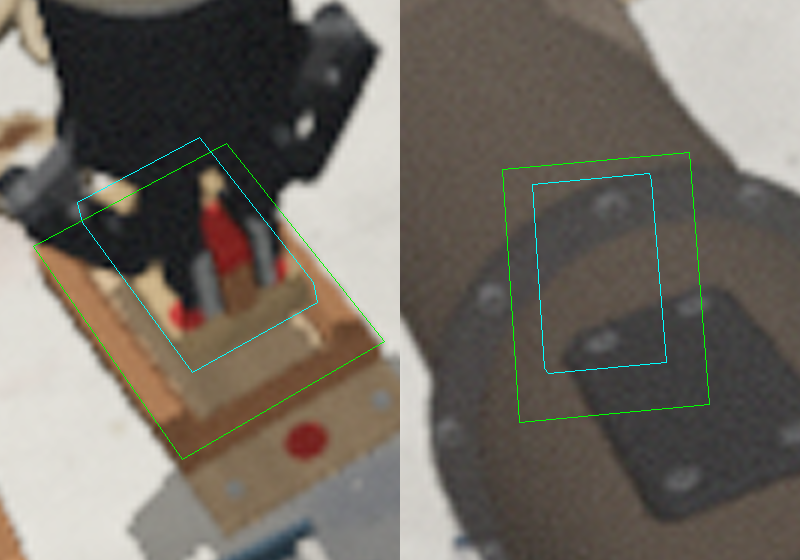

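The scene view shows the carrier over the well, aligned in yaw, but possibly a few mm off the prediction at its front edge (205,345). I zoom in.

```bash
cat > zoom.py <<'E'
from fit import *; from mot import *
import sys
s=(523.5,143,.095)
o=ctrl.observe();tp=o["tool_pos"]; w=2*np.arctan2(o["tool_rot"][1],o["tool_rot"][0])
c=(tp[0]+26*np.cos(w),tp[1]+26*np.sin(w),w); z=tp[2]-17.2
p=vision.get_image("scene"); F=14; q=np.mean([vision.get_image("scene")["pixels"].astype(float) for _ in range(4)]+[p["pixels"]],axis=0)
q=np.clip(255*(q/255)**.6,0,255).astype(np.uint8)
u,v=(proj([[s[0]-35,s[1],25]],p)[0]*F).astype(int)
im=cv2.resize(q[:,:,::-1],None,fx=F,fy=F,interpolation=cv2.INTER_CUBIC)
raw=im.copy()
for P,t,zz,col in ((box(-40,40,-25,25,0,0),c,z,(255,255,0)),(box(-40,40,-25,25,12,12),c,z,(255,0,255)),(box(-56,56,-41,41,19,19),s,0,(0,255,0)),(box(-42,42,-27,27,8,8),s,0,(0,255,0))):
    h=cv2.convexHull(((proj(place(P,t,zz),p)+.5)*F).astype(np.float32)); cv2.polylines(im,[h.astype(int)],True,col,1)
k=lambda i:i[v-300:v+300,u-200:u+200]
cv2.imwrite(sys.argv[1],np.hstack([k(raw),k(im)]))
for l in("carrier_red","carrier_red_grip"):
    print(l,[(d["score"],np.round(d["location"],1)) for d in models.place_of(l,p)][:3])
print("pred",c,z)
E
python3 zoom.py pics/z1.png
```

```text
Traceback (most recent call last):
  File "zoom.py", line 16, in <module>
    print(l,[(d["score"],np.round(d["location"],1)) for d in models.place_of(l,p)][:3])
                                                             ~~~~~~~~~~~~~~~^^^^^
ValueError: only the last four pictures can be asked about
```

View pics/z1.png

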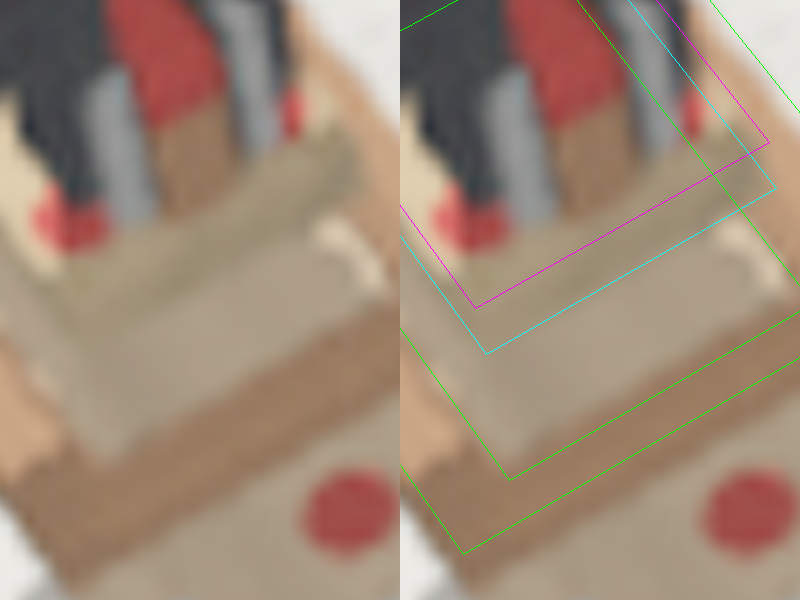

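```bash
cat > q.py <<'E'
from fit import *
D={}
for i in range(5):
    p=vision.get_image("scene")
    for l in("carrier_red","carrier_red_grip","nest_empty","nest_empty_floor"):
        for d in models.place_of(l,p)[:3]:
            if d["score"]>.4: D.setdefault(l,[]).append(d["location"])
    if i==0:
        m=models.cut_out("carrier_red",p); print([(d["score"],d["mask"].sum()) for d in m])
for l in D: print(l,np.round(D[l],0).tolist())
o=ctrl.observe(); print(o["tool_pos"])
# brightness profile along the carrier's axis on the vertical front face / floor, under the left dot and the right
p=vision.get_image("scene"); g=p["pixels"].astype(float).mean(2)
E
python3 q.py
```

```text
[(0.65, np.int64(259)), (0.41, np.int64(1352))]
carrier_red [[527.0, 141.0, 38.0], [689.0, -161.0, -0.0], [527.0, 143.0, 43.0], [526.0, 142.0, 38.0], [525.0, 140.0, 39.0], [376.0, -61.0, -7.0], [527.0, 141.0, 42.0]]
carrier_red_grip [[497.0, 137.0, 72.0], [502.0, 138.0, 72.0], [499.0, 138.0, 71.0], [497.0, 138.0, 71.0], [499.0, 140.0, 73.0]]
nest_empty [[504.0, 280.0, 8.0], [522.0, 148.0, -1.0], [491.0, -52.0, 20.0], [523.0, 145.0, -0.0], [521.0, 146.0, -0.0], [524.0, 144.0, 38.0], [522.0, 148.0, 0.0], [523.0, 145.0, -1.0]]
nest_empty_floor [[525.0, 142.0, 10.0], [528.0, 138.0, 8.0], [527.0, 137.0, 8.0], [523.0, 147.0, 2.0], [525.0, 139.0, 9.0], [526.0, 136.0, 7.0], [536.0, 143.0, 58.0]]
[497.63389208 140.53985799  55.01421352]
```

The networks put the carrier at about (526,141) and the nest at about (524.5,143). I nudge by (-1,+1) and descend with force supervision.

```bash
cat > g3.py <<'E'
from fit import *; from mot import *
g=grip((522.5,144,.095))
ctrl.line_to([*g,40],vel=50)
for z in (34,31,28,26,25,24,23):
    c=ctrl.line_to([*g,z],vel=25,contact_N=8); o=ctrl.observe()
    print(z,c,o["tool_pos"].round(1) if hasattr(o["tool_pos"],'round') else o["tool_pos"],np.round(o["contact_force"],1),np.round(o["wrist_torque"],2))
    if c: break
print(ctrl.observe()["time"])
E
python3 g3.py; python3 - <<'E'
E
```

```text
34 False [496.5 141.5  33.9] [ 0.8 -0.5 -0.4] [ 0.03  0.03 -0.01]
31 False [496.5 141.5  30.9] [ 0.4  0.3 -0.3] [ 0.   -0.01 -0.03]
28 False [496.5 141.5  27.8] [ 0.6 -0.2  0.1] [ 0.03  0.   -0.04]
26 False [496.5 141.5  25.9] [ 0.8  0.3 -1.1] [-0.03  0.01  0.06]
25 False [496.7 141.6  25.3] [-1.2 -1.2  4.9] [-0.07  0.29  0.03]
24 False [496.7 141.6  25.2] [-5.2 -2.2 19. ] [-0.46  1.11 -0.05]
23 False [496.7 141.6  25.1] [-9.7 -3.8 34.4] [-0.7   2.01  0.01]
15.375
```

It seated at exactly the floor height (25.2) with no side catch. I relax, release, retreat and verify.

```bash
cat > g4.py <<'E'
from fit import *; from mot import *
o=ctrl.observe(); g=grip((522.5,144,.095))
ctrl.line_to([*g,25.3],vel=25); o=ctrl.observe(); print(np.round(o["contact_force"],1))
ctrl.release(); ctrl.line_to([*g,120],vel=100)
s=(476.5,-50,.04); g=grip(s)
ctrl.movep([*g,110],rv(s[2]))
print(ctrl.observe()["time"])
row=[]
for n in("scene","top"):
    p=vision.get_image(n)
    for l in("carrier_red","bead_red","carrier_red_pocket","carrier_green"):
        print(n,l,[(d["score"],np.round(d["location"]).tolist()) for d in models.place_of(l,p)[:3]])
    u,v=(proj([[523,143,15]],p)[0]*6).astype(int)
    row.append(cv2.resize(p["pixels"][:,:,::-1],None,fx=6,fy=6,interpolation=cv2.INTER_CUBIC)[v-250:v+250,u-200:u+200])
cv2.imwrite("pics/g4.png",np.hstack(row))
E
python3 g4.py
```

```text
[ 0.3  0.8 -1.5]
18.225
scene carrier_red [(0.61, [524.0, 143.0, 8.0]), (0.52, [387.0, 289.0, 2.0]), (0.47, [539.0, 146.0, 25.0])]
scene bead_red [(0.64, [543.0, 140.0, 28.0])]
scene carrier_red_pocket [(0.83, [542.0, 145.0, 24.0])]
scene carrier_green [(0.68, [477.0, -50.0, -1.0])]
top carrier_red [(0.59, [525.0, 144.0, 7.0]), (0.18, [526.0, 276.0, 26.0])]
top bead_red [(0.46, [542.0, 144.0, 29.0])]
top carrier_red_pocket [(0.82, [536.0, 141.0, 25.0]), (0.39, [692.0, -168.0, 4.0])]
top carrier_green [(0.6, [543.0, 144.0, 30.0])]
```

View pics/g4.png

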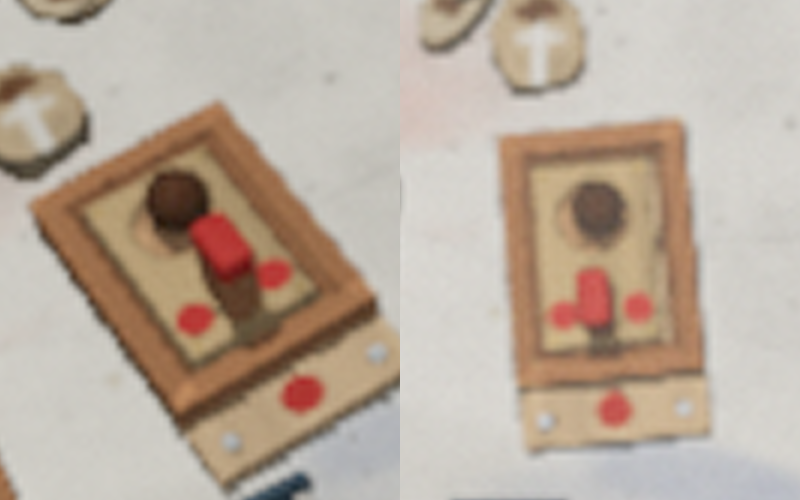

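The red carrier lies inside the battens in both views with its bead in the pocket. Next is the green carrier.

```bash
cat > g5.py <<'E'
from fit import *; from mot import *
s=(476.5,-50,.04); g=grip(s)
print(ctrl.line_to([*g,17],vel=100,contact_N=10))
ctrl.clamp(50); o=ctrl.observe(); z0=o["tool_pos"][2]; print(o["gripper_width"],o["gripper_force"],z0)
ctrl.line_to([*g,32],vel=40); ctrl.line_to([*g,150+z0],vel=100)
t=grip((689,-163,0)); ctrl.line_to([*t,150+z0],vel=110,ori=rv(0)); ctrl.dwell(1)
o=ctrl.observe(); print(o["time"],o["tool_pos"],o["tool_rot"],o["gripper_width"],np.abs(o["joint_vel"]).max())
row=[]
for n in("scene","top"):
    p=vision.get_image(n)
    for l in("carrier_green","bead_green","carrier_red","bead_red"):
        print(n,l,[(d["score"],np.round(d["location"]).tolist()) for d in models.place_of(l,p)[:3]])
    u,v=(proj([[689,-163,150]],p)[0]*3).astype(int)
    im=cv2.resize(p["pixels"][:,:,::-1],None,fx=3,fy=3,interpolation=cv2.INTER_CUBIC)
    c=(o["tool_pos"][0]+26,o["tool_pos"][1],0)
    h=cv2.convexHull(((proj(place(CAR[0],c,150),p)+.5)*3).astype(np.float32)); cv2.polylines(im,[h.astype(int)],True,(255,255,0),1)
    v=max(v,250); row.append(im[v-250:v+250,u-200:u+200])
cv2.imwrite("pics/g5.png",np.hstack(row))
E
python3 g5.py
```

```text
False
0.1579614333790094 49.08616662025452 17.16645917830443
25.8167 [ 663.00324227 -162.98396205  167.15494061] [-3.14158433e+00 -5.18951387e-05  8.91429878e-06] 0.15424637378064995 0.0021636144485344877
scene carrier_green [(0.68, [691.0, -165.0, 148.0])]
scene bead_green [(0.73, [389.0, 292.0, 1.0]), (0.5, [702.0, -166.0, 172.0])]
scene carrier_red [(0.92, [526.0, 144.0, 10.0])]
scene bead_red [(0.64, [540.0, 141.0, 28.0])]
top carrier_green [(0.71, [688.0, -165.0, 154.0])]
top bead_green [(0.47, [506.0, 277.0, 7.0])]
top carrier_red [(0.88, [525.0, 145.0, 8.0]), (0.72, [539.0, 145.0, 30.0])]
top bead_red [(0.5, [382.0, 288.0, -1.0]), (0.46, [539.0, 140.0, 30.0])]
```

View pics/g5.png

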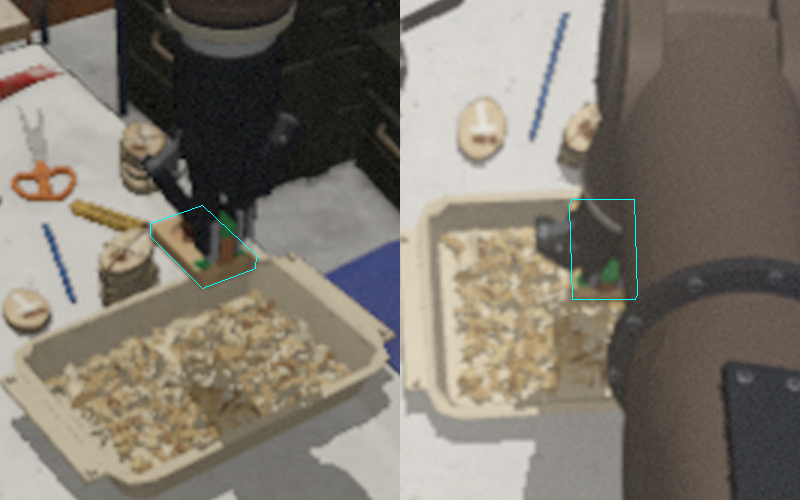

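The green carrier is held level over the tray with its bead at about (180,230) in the scene crop. It matches the predicted outline at 150 mm height, and the red carrier is still seated.

```bash
python3 -c "
from plant import ctrl
print(ctrl.hand_in())"
```

```text
the job is handed in; nothing more can be done
None
```

The job is handed in: the red-tagged carrier is seated and released in the empty nest with its bead in the pocket, and the green-tagged one is held level and still over the middle of the tray with its underside at 150 mm, after about 26 s of robot time.

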